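# Clamp the wheel stand, feel for the wheel's heavy side and hold it at the bottom

### The arm

A 6-joint arm with a two-finger parallel gripper is mounted at the origin on the work surface. World frame = base frame: x ahead of the robot, y to its left, z up, the work surface at z = 0. Lengths are in m, angles in rad, forces in N, time in s.
With the tool pointing down it reaches from about 0.275 to 1 m from the base axis. Payload 8.4 kg.
Tool frame: the origin (TCP) lies on the centre line of the jaws, within the pads' length; the fingertips stand 17 mm ahead of it and the grasp point (between the pads) lies 2 mm behind it (bot.tcp_to_tips is the z of the fingertips in the tool frame, in m); z points along the fingers, y is the line along which they close (so a half turn about z gives the same grasp; the last joint's range is limited). The gripper opens to 85 mm and grips with 20 to 120 N. Pads are 22 mm wide; open, the fingers measure 114 mm over their backs; the gripper's body (76 mm by 85 mm) begins 54 mm behind the grasp point. The pads swing forward as they close: fully open they stand 13 mm farther back than shut.
Start: joints at [1.313, 0.353, 1.633, -0, 1.155, -0.002], TCP at [0.158, 0.605, 0.248] pointing down, gripper open.
Joint ranges: [-2.63, 2.63], [-0.92, 2.1], [0.06, 2.66], [-1.3, 4.44], [0, 2.69], [-3.02, 3.02]. Speed limits (rad/s): [2.22, 2.22, 2.79, 3.14, 3.14, 3.14].

### API

Orientations are given as a unit quaternion [x, y, z, w].
In Python, from workcell import bot, hand, kinematics, get_obs, vision, hand_in gives the robot as it stands. The module is installed in compiled form; this text tells all that it offers. Calls block until the motion is done:
- bot.reach(position, orientation): joint-space move of the TCP to a pose.
- bot.servo_line(position, ori=None, velocity=0.15): straight line of the TCP; ori=None keeps the orientation; velocity is the mean speed in m/s.
- bot.goto_joints(angles): joint-space move.
- hand.move_gripper(opening, strength=None): finger opening in m; strength is the grip in N (None keeps the last); returns when the fingers have stopped.
- bot.dwell(seconds).
- kinematics.solve_ik(position, orientation): joint angles nearest the present ones, or None.
- get_obs(): the state.
- vision.read_camera(name): name is "scene" or "top" or "wrist"; returns a dict with "frame" (384x512x3 uint8, red, green, blue), "intrinsics" (3x3 intrinsics, pixels), "view" (4x4, takes a point from world to camera coordinates). Camera axes: x right, y down, z forward; pixel columns grow to the right and rows downward; lengths in m; the calibration is good to about 2 mm. The wrist camera is an equidistant fisheye: a pixel r from the principal point sees the ray r / f radians off the axis. A picture is of the moment at which its call begins. There is no depth.
A pose or a line that the arm cannot do raises bot.IKError and nothing moves.
- hand_in(): hands the job in; it is judged then, once.
The state is a dict: "time_s": time; "joint_pos": joint angles; "joint_vel": joint speeds; "joint_efforts": joint torques, N m; "position": TCP position; "orientation": TCP orientation; "wrist_force": force on the tool from outside, world axes, zero at the start; "ft_torque": the same for the moment, N m; "gripper_width": finger opening in m; "grip_force": force on a finger pad.
Only numpy, scipy, OpenCV 4.12 (cv2) and the standard library are available. Lean on these libraries where they do the work, as an engineer would, in place of code of your own. Each camera call takes 0.05 s, during which the arm holds its last target. There are 200 camera calls.

### The job

Crank the hold-down clamp until its shoe presses firmly on the foot of the wheel stand. Then turn the stiff-running wheel by hand to feel which side of it is heavy (let go, it creeps that side down but sticks short of the bottom), bring the heavy side straight down, and finish while still gripping the wheel there, with the stand clamped and the things lying around left alone.

Things in the scene. Friction and masses are not known exactly. Their poses are not given: they have to be found in the camera images.
- clamp: Grey C-shaped hold-down clamp bolted to the table, 125 mm high without its upright screw. Origin on the table under the screw axis; its column stands 70 mm away on its own +y side and its arm reaches over the screw axis. On the screw's top sits a steel crank; below the arm a round shoe, 30 mm across, goes down with the screw.
- crank (a joint): Turn of the crank (rad), growing clockwise seen from above, 0 to 9.9; one turn lowers screw, crank and shoe 12 mm. The shoe meets the stand's foot at about 7.3 rad; then a spring in it (8 N per mm, 4 mm stroke, used up at about 9.4 rad) builds up the clamping force: firm at 9.0 to 9.5 rad. It stays where it is left; about 3 N at the knob turn it, a little more when pressing.
- knob (a point): Middle of the crank's upright black knob, 18 mm across and 44 mm high, 45 mm from the screw axis; it spins freely on the crank. The steel crank bar's top lies 24 mm below this point. At crank value q the knob is at 45 mm x (cos q, -sin q) from the screw axis in the clamp's frame.
- stand: Loose wheel stand, 1.9 kg: a steel foot 100 x 205 x 12 mm on the table (from 35 mm on the +y side to 170 mm on the -y side of the origin) with an aluminium post 36 x 16 mm, 113 mm towards -y from the origin, that carries the bearing. Origin on the table, near the clamp's screw axis; z up. Unclamped it may slide or tip when the wheel is pushed.
- axle (a point): Centre of the wheel, on its level axle: in the stand's frame 150 mm towards -y and 125 mm up. The axle runs along this frame's y. Rover wheel, 140 mm across, 24 mm thick, rubber tyre, yellow five-spoke hub; its rim can be pinched from above across its thickness. The post's near face is 29 mm from its middle plane on the +y side; the post's top (bearing) is 21 mm above the axle.
- wheel (a joint): Turn of the wheel (rad), right-handed about y of axle (top goes to that frame's +x), no end stops. A hidden slug (0.34 to 0.44 kg, 48 mm off the axle) makes one side heavy, a different one each time; this reading does not tell which. Let go, the wheel creeps heavy side down within about 1 s, but the stiff bearing (0.107 N m) stops it 31 to 42 degrees short (or that near the top).
- gearmotor: Small yellow gear motor lying about, 90 x 22 x 19 mm, to be left alone; origin at its underside.
- screwdriver: Screwdriver lying about, along its own x, to be left alone; origin at its underside.
- controller: Small blue circuit board, 75 x 55 x 16 mm, lying about, to be left alone; origin at its underside.
Not all that is in view belongs to the job. There is more than one size of the clamp; the job needs the smallest.

How it is judged:
On the way, in this order (a step that is already met when the one before it is completed fails the run):
1. the clamp's shoe presses on the stand's foot with more than 15 N, before the wheel is touched (contact force between clamp and stand above 15 N and value of joint crank above 8 rad and contact force between the fingers and wheel below 0.5 N), for 0.3 s.
2. the wheel is gripped while the stand is clamped (contact force between clamp and stand above 15 N and contact force between the fingers and wheel above 1 N), for 0.2 s.
At the end, for the whole second after the job is handed in: The wheel's heavy side is within 20 degrees of straight down, the wheel stands still and is still gripped by the fingers (over 1 N); the shoe still presses on the stand's foot with more than 15 N, the stand is flat and its axle within 30 mm of where it was at the start (all of step 2 and z of ballast_slug in the frame of stand below 0.0799 m and velocity of joint wheel between -0.1 and 0.1 rad/s and angle between stand's own z axis and vertical below 0.06 rad and distance of axle from where it was at the start of the episode below 0.03 m); the arm keeps its last pose, push and grip.
It fails at once if a thing lying about was moved by more than 30 mm (distance of any of gearmotor, screwdriver, controller from where it was at the start of the episode above 0.03 m).
It fails at once if the stand tipped over (angle between stand's own z axis and vertical above 0.3 rad).
It also fails if it takes over 67 s, if anything falls off the work surface, if the arm or the gripper's body presses on something with over 40 N, if the wrist force passes 120 N, or if a joint passes its speed limit or range.

## Working session

There is one attempt and no reset: what is moved stays moved. The work goes in short steps, each a Python script; the robot and the scene stay as the last script left them, time stands still between calls to the robot, and variables do not carry over. Pictures are saved under pics/ and viewed, at most 10 in all, crops included, and the job is handed in when it is done.

```bash
mkdir -p pics; ls
python3 - <<'E'
from workcell import *
import cv2,numpy as np
for n in ["scene","top"]:
    c=vision.read_camera(n); cv2.imwrite(f"pics/{n}0.png",cv2.resize(c["frame"][:,:,::-1],(800,600),interpolation=cv2.INTER_CUBIC))
    print(n,c["intrinsics"].tolist(),np.round(c["view"],4).tolist())
    np.savez(f"{n}0.npz",**c)
o=get_obs();print(o)
E
```

```text
pics
scene [[486.81984934549047, 0.0, 249.52489304184033], [0.0, 486.81984934549047, 192.10053077852407], [0.0, 0.0, 1.0]] [[-0.0948, 0.9955, -0.008, 0.0235], [0.8227, 0.0738, -0.5636, -0.3671], [-0.5605, -0.06, -0.826, 1.6366], [0.0, 0.0, 0.0, 1.0]]
top [[393.60421595282946, 0.0, 254.37641079667705], [0.0, 393.60421595282946, 196.9824069504176], [0.0, 0.0, 1.0]] [[0.0086, -0.9996, 0.0279, 0.0166], [-0.999, -0.0098, -0.0427, 0.524], [0.0429, -0.0275, -0.9987, 1.0759], [0.0, 0.0, 0.0, 1.0]]
{'time_s': 0.1, 'joint_pos': array([ 1.31261700e+00,  3.53556615e-01,  1.63403477e+00, -3.96415840e-06,
        1.15523990e+00, -2.39793980e-03]), 'joint_vel': array([ 0.00036297, -0.0024339 , -0.00109205, -0.00067709, -0.00029737,
       -0.00102328]), 'joint_efforts': array([-3.04595578e-04, -6.06352329e+01, -3.42821074e+01, -1.13608587e-04,
        4.02061210e-03, -2.17007477e-05]), 'position': array([0.15802272, 0.60427584, 0.24766136]), 'orientation': array([ 1.27541531e-01,  9.91833038e-01, -6.14304211e-04, -7.86644436e-05]), 'wrist_force': array([-0.40457016,  0.52940549,  0.38689578]), 'ft_torque': array([ 0.03311215,  0.02265279, -0.0211382 ]), 'grip_force': 0.0, 'gripper_width': 0.08522768164440872}
```

View pics/scene0.png

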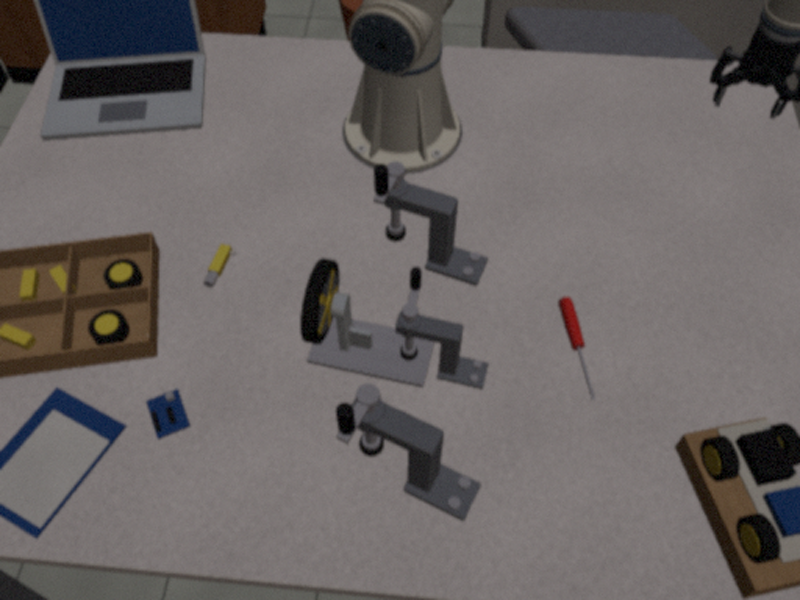

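View pics/top0.png

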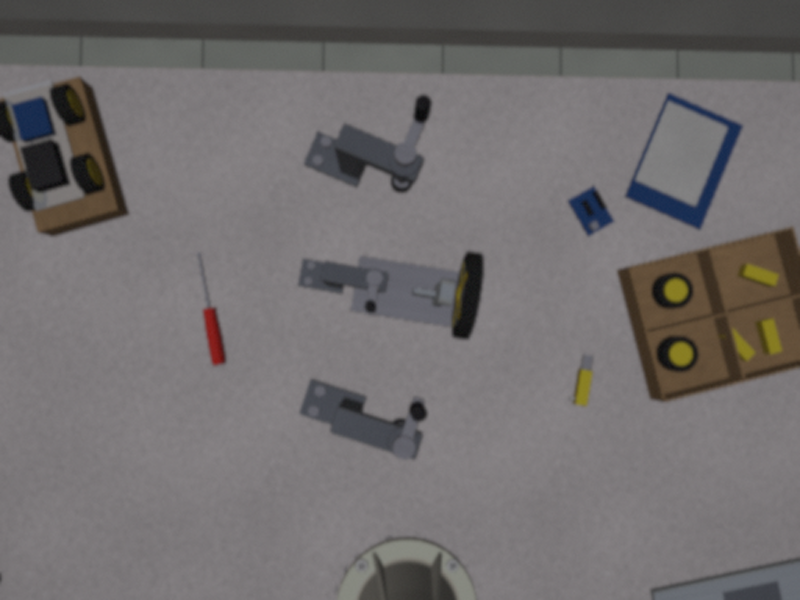

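The scene view shows three clamps with cranks at about (395,175), (410,320) and (368,400). In the top view they are at (405,440), (372,280) and (405,150). The middle one looks smallest, and it stands over the wheel stand's foot. I'll confirm that in one enlarged crop.

Run:
```python
import cv2,numpy as np
s=np.load("scene0.npz")["frame"];t=np.load("top0.npz")["frame"]
a=cv2.resize(s[160:256,186:320],None,fx=5.5,fy=5.5,interpolation=cv2.INTER_CUBIC)[:, :740]
b=cv2.resize(t[155:222,186:320],None,fx=5.5,fy=5.5,interpolation=cv2.INTER_CUBIC)[:, :740]
# stack: scale to fit 800x600 each => save separately side-by-side vertically with 3.6x
f=lambda im:cv2.resize(im,None,fx=3.6*1.02,fy=3.6*1.02,interpolation=cv2.INTER_CUBIC)
c=np.vstack([f(s[160:256,186:320]),f(t[155:222,186:320])])
print(c.shape, a.shape,b.shape)
cv2.imwrite("pics/crop0.png",c[:,:,::-1])
```

```text
(599, 492, 3) (528, 737, 3) (368, 737, 3)
```

View pics/crop0.png

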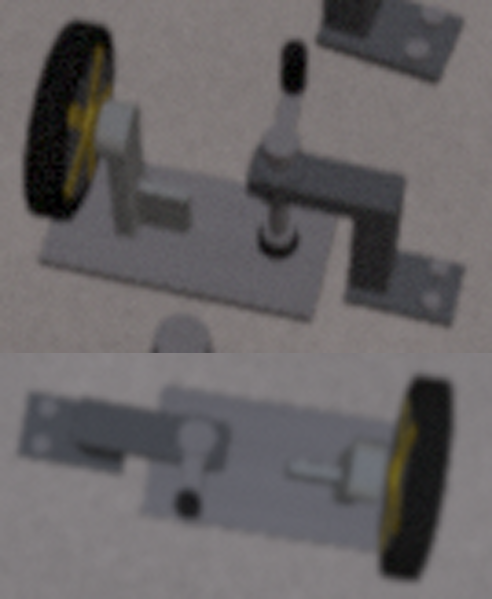

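The crop confirms it: the middle clamp is the small one, and its shoe sits over the stand's foot. The hub is at crop (282,137) and (197,437), the knob at (293,67) and (188,503). Next I'll localise these points.

```bash
cat > h.py <<'E'
import numpy as np
from scipy.optimize import least_squares
C={n:dict(np.load(f"{n}0.npz")) for n in("scene","top")}
def proj(n,P):
    c=C[n];p=c["view"][:3,:3]@np.asarray(P)+c["view"][:3,3];q=c["intrinsics"]@p;return q[:2]/q[2]
def tri(a,b):
    return least_squares(lambda P:np.r_[proj("scene",P)-a,proj("top",P)-b],[.45,0,.1])
S=lambda u,v:np.array([186+u/3.672,160+v/3.672])
T=lambda u,v:np.array([186+u/3.672,155+(v-352.5)/3.672])
E
python3 - <<'E'
from h import *
for n,a,b in[("knob",S(293,67),T(188,503)),("knobtop",S(294,46),T(187.5,505)),("hub",S(282,138),T(197,437)),("corn+y-x",S(330,190),T(143,515))]:
    r=tri(a,b);print(n,r.x.round(4),r.fun.round(1))
# stand fit: x,y,yaw
def st(p,l):
    c,s=np.cos(p[2]),np.sin(p[2]);return np.array([p[0]+c*l[0]-s*l[1],p[1]+s*l[0]+c*l[1],l[2]])
obs=[("scene",(.05,-.17,.012),S(38,261)),("scene",(.05,.035,.012),S(310,317)),
("top",(.05,.035,.012),T(163,387)),("top",(-.05,.035,.012),T(143,515)),
("scene",(0,-.150,.195),S(90,22)),("top",(.07,-.15,.125),T(432,377)),("top",(-.07,-.15,.125),T(400,579)),
("scene",(0,-.150,.055),S(48,217))]
r=least_squares(lambda p:np.concatenate([proj(n,st(p,l))-o for n,l,o in obs]),[.45,0,0])
print(r.x,r.fun.reshape(-1,2).round(1).tolist()); print("axle",st(r.x,(0,-.15,.125)))
np.save("stand.npy",r.x)
# clamp axis: column direction from top view arm edges/base
for z,p in[(0.006,T(28,395)),(0.006,T(18,455)),(.125,T(225,425)),(.125,T(220,468)),(.125,T(80,400)),(.125,T(75,440))]:
    q=least_squares(lambda P:proj("top",[*P,z])-p,[.45,0]).x;print(z,q.round(4))
E
```

```text
knob [0.5187 0.0667 0.175 ] [-0.3 -0.  -0.2  0. ]
knobtop [0.5165 0.0668 0.1957] [-0.3 -0.  -0.3  0. ]
hub [0.5627 0.0624 0.1546] [-0.6 -0.  -0.6  0. ]
corn+y-x [0.5165 0.0998 0.0211] [ 0.8 -0.   0.8 -0. ]
[ 0.56170469  0.06279516 -0.13898335] [[-0.7, -1.1], [0.1, -0.9], [-0.7, -1.0], [-0.7, -0.1], [-8.4, 10.3], [-0.8, -0.9], [-0.1, -0.2], [7.7, -11.7]]
axle [ 0.54092424 -0.08575844  0.125     ]
0.006 [0.6067 0.1904]
0.006 [0.5613 0.1972]
0.125 [0.5739 0.0426]
0.125 [0.5448 0.0457]
0.125 [0.5896 0.1403]
0.125 [0.5626 0.1433]
```

```bash
cat >> h.py <<'E'
from scipy.spatial.transform import Rotation as Ro
HUB=np.array([.5627,.0624]);KN=np.array([.5187,.0667,.175]);YAW=-.15
def down(a,tilt=0):
    "tool z down, tool y along stand/clamp y (yaw a); tilt: rotates about that y (handle toward +x for tilt>0)"
    y=np.array([-np.sin(a),np.cos(a),0]);z=np.array([0,0,-1.])
    R=Ro.from_matrix(np.c_[np.cross(y,z),y,z])
    return (Ro.from_rotvec(tilt*y)*R).as_quat()
def st(p,l):
    c,s=np.cos(p[2]),np.sin(p[2]);return np.array([p[0]+c*l[0]-s*l[1],p[1]+s*l[0]+c*l[1],l[2]])
def crank(q,q0,hub,r=.045):
    f=YAW-q;return np.r_[hub+r*np.array([np.cos(f),np.sin(f)]),KN[2]-(q-q0)*.012/2/np.pi]
E
python3 - <<'E'
from h import *
from workcell import *
import cv2
obs=[("scene",(.05,-.17,.012),S(38,261)),("scene",(.05,.035,.012),S(310,317)),("top",(.05,.035,.012),T(163,387)),("top",(-.05,.035,.012),T(143,515)),("top",(.07,-.15,.125),T(432,377)),("top",(-.07,-.15,.125),T(400,579))]
r=least_squares(lambda p:np.concatenate([proj(n,st(p,l))-o for n,l,o in obs]),[.45,0,0])
print(r.x,st(r.x,(0,-.15,.125)),abs(r.fun).max());np.save("stand.npy",r.x)
for t in np.radians([-60,-50,-40,0,40,50,60]):
    a=st(r.x,(0,-.15,.125))+.058*np.array([np.cos(r.x[2])*np.sin(t),np.sin(r.x[2])*np.sin(t),np.cos(t)])
    print(round(np.degrees(t)),kinematics.solve_ik(a,down(r.x[2],t)))
o=down(YAW)
bot.reach(KN+[0,0,.09],o)
c=vision.read_camera("wrist");cv2.imwrite("pics/w1.png",c["frame"][:,:,::-1])
print(c["intrinsics"].round(1).tolist()); np.savez("w1.npz",**c); print(get_obs()["time_s"])
E
```

```text
[ 0.56146604  0.06210434 -0.13887004] [ 0.54070242 -0.08645162  0.125     ] 1.2329279601657106
-60 [-0.19585862  0.41250622  2.63604031  3.08109997  0.95431154  1.5772824 ]
-50 [-0.18724749  0.20630998  2.53784469  3.06065812  0.47598427  1.61165665]
-40 [-0.17964948  0.11792945  2.41604149  2.85810079  0.09382489  1.82186062]
0 [-1.61285051e-01  3.07693920e-01  1.86132748e+00 -4.44089210e-16
  9.72571258e-01 -1.59321134e+00]
40 [-0.15432435  0.75421969  1.31851232 -0.01012778  1.76692374 -1.5846091 ]
50 [-0.15345579  0.8726219   1.19627796 -0.01200521  1.9452805  -1.58456385]
60 [-0.15281983  0.98926132  1.08373723 -0.01412681  2.11570529 -1.58509441]
[[297.3, 0.0, 254.7], [0.0, 297.3, 190.6], [0.0, 0.0, 1.0]]
2.4583
```

View pics/w1.png

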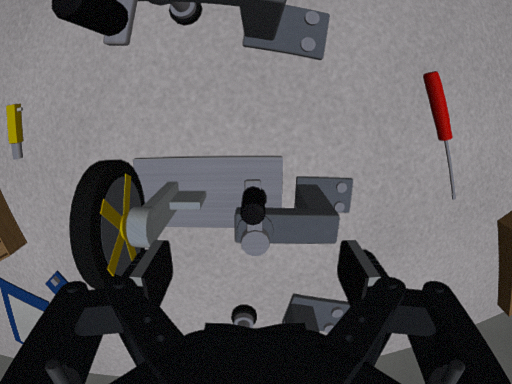

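The wrist view shows the knob at (252,192) and the hub at (256,243), centred between the fingers. I'll check that against the model, then grip and turn.

```bash
cat >> h.py <<'E'
def fish(c,P):
    p=c["view"][:3,:3]@np.asarray(P)+c["view"][:3,3];r=np.hypot(p[0],p[1]);K=c["intrinsics"]
    return K[:2,2]+K[0,0]*np.arctan2(r,p[2])*p[:2]/r
E
python3 - <<'E'
from h import *
from workcell import *
c=dict(np.load("w1.npz"));print(fish(c,KN+[0,0,.022]),fish(c,[*HUB,.1546]))
s=np.load("stand.npy");print(fish(c,st(s,(0,-.15,.195))))
o=down(YAW)
bot.servo_line(KN+[0,0,.001],o,velocity=.08)
print(get_obs()["wrist_force"].round(1))
hand.move_gripper(0.01,40)
b=get_obs();print(b["gripper_width"],b["grip_force"],b["wrist_force"].round(1),b["position"])
q0=YAW-np.arctan2(KN[1]-HUB[1],KN[0]-HUB[0])+2*np.pi;print("q0",q0)
for k in range(1,7):
    q=q0+k*np.radians(15);p=crank(q,q0,HUB);p[2]+=.001
    bot.servo_line(p,o,velocity=.05)
    b=get_obs();print(round(q,2),b["wrist_force"].round(1),(b["position"]-p).round(4))
print(b["time_s"],b["gripper_width"])
E
```

```text
[252.46941519 211.56327541] [255.54151702 240.85498429]
[ 81.64814337 256.12870538]
[-0.8  0.1  0.6]
0.017063992357864634 38.91370117664337 [-0.9 -0.5  2.9] [0.51871159 0.0666373  0.17616734]
q0 3.0890105783937893
3.35 [ 5.7 -1.2 -2.3] [0.0013 0.0007 0.0002]
3.61 [ 7.1 -3.2 -2. ] [0.0017 0.0004 0.0002]
3.87 [ 6.2 -6.  -2.2] [ 0.0017 -0.0002  0.0002]
4.14 [ 6.3 -9.1  0.4] [ 0.0014 -0.0007  0.0002]
4.4 [  3.8 -10.6   1.9] [ 0.0009 -0.001   0.0002]
4.66 [ 0.1 -9.9  4.5] [ 0.0003 -0.0011  0.0002]
6.6417 0.016744071999530496
```

```bash
sed -i 's/^HUB=.*;KN/HUB0=np.array([.5627,.0624]);HUB=np.array([.564,.0611]);KN/' h.py
python3 - <<'E'
from h import *
from workcell import *
o=down(YAW);q0=3.089
qs=np.arange(4.92,9.25,.2618).tolist()+[9.25]
for q in qs:
    p=crank(q,q0,HUB);p[2]+=.001
    bot.servo_line(p,o,velocity=.05)
    b=get_obs();e=b["position"][:2]-HUB;print(round(q,2),"act",round((YAW-np.arctan2(e[1],e[0]))%(2*np.pi)+(2*np.pi if q>6.4 else 0),2),b["wrist_force"].round(1),((b["position"]-p)*1e3).round(1))
    if np.linalg.norm(b["wrist_force"])>35: break
print(b["time_s"],b["gripper_width"])
E
```

```text
4.92 act 4.92 [-0.7 -5.6  4.6] [ 0.1 -0.3  0.2]
5.18 act 5.18 [-2.8 -4.6  5.1] [-0.2 -0.3  0.2]
5.44 act 5.44 [-1.6 -3.9  6.6] [-0.4 -0.2  0.2]
5.71 act 5.7 [-3.6 -2.9  6.4] [-0.6 -0.   0.2]
5.97 act 5.96 [-3.3 -3.2  6.6] [-0.6  0.2  0.2]
6.23 act 6.22 [-2.5 -1.3  5.6] [-0.5  0.4  0.2]
6.49 act 6.49 [-2.5 -0.1  6.2] [-0.4  0.   0.2]
6.75 act 6.77 [-2.   0.2  7.1] [-0.6 -0.5  0.1]
7.01 act 7.04 [-2.9  0.9  7. ] [-0.9 -0.7  0.2]
7.28 act 7.31 [-2.   2.8  7.6] [-1.2 -0.7  0.1]
7.54 act 7.57 [-1.5  2.   8.5] [-1.4 -0.5  0.1]
7.8 act 7.83 [-1.1  1.8  6.9] [-1.5 -0.3  0.1]
8.06 act 8.09 [0.6 2.  8.3] [-1.5 -0.1  0.1]
8.32 act 8.35 [0.6 2.9 7.9] [-1.3 -0.   0.1]
8.59 act 8.6 [1.4 1.8 6.5] [-1.  -0.1  0.2]
8.85 act 8.85 [2.6 1.5 7. ] [-0.9 -0.1  0.2]
9.11 act 9.11 [1.9 1.8 5.7] [-0.8 -0.2  0.2]
9.25 act 9.24 [1.2 0.4 7.8] [-0.8 -0.4  0.3]
13.4667 0.017010808234739862
```

Run:
```python
from h import *
from workcell import *
import cv2
s=np.load("stand.npy");A=st(s,(0,-.15,.125))
hand.move_gripper(.05)
p=get_obs()["position"];bot.servo_line(p+[0,0,.09],velocity=.15)
bot.reach(A+[0,0,.16],down(s[2]))
c=vision.read_camera("wrist");np.savez("w2.npz",**c);cv2.imwrite("pics/w2.png",c["frame"][:,:,::-1])
print(fish(c,A+[0,0,.07]),fish(c,A),fish(c,KN),[fish(c,st(s,l)).round(0).tolist() for l in[(-.05,.035,.012),(-.05,-.17,.012),(.018,-.105,.146),(-.07,-.138,.125),(-.07,-.162,.125)]])
b=get_obs();print(b["time_s"],b["wrist_force"],b["ft_torque"])
```

```text
[253.89880366 202.58860072] [254.10730729 179.55769817] [420.68016308 148.08407866] [[384.0, 126.0], [239.0, 122.0], [301.0, 203.0], [267.0, 109.0], [241.0, 109.0]]
15.3333 [ 0.7060347   0.51071805 -1.20935801] [0.03580744 0.02036752 0.01188057]
```

View pics/w2.png

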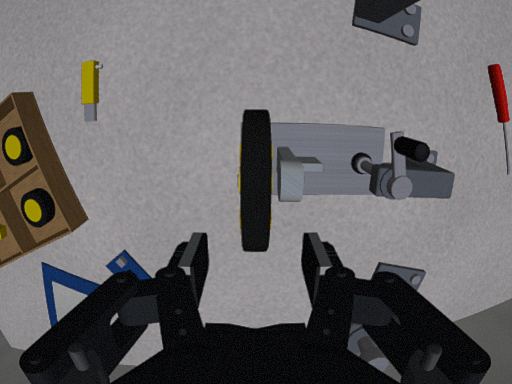

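The wrist view shows the wheel at columns 243–270 (predicted 241–267), the foot corner at (385,126) as predicted, and the crank clear. Now I'll measure the force bias in free air, grip the rim and sweep it.

```bash
cat >> h.py <<'E'
s=np.load("stand.npy");A=st(s,(0,-.15,.125))+[0,.001,0]
yh=np.array([-np.sin(s[2]),np.cos(s[2]),0])
def rim(t,r=.062):
    return A+r*np.array([np.cos(s[2])*np.sin(t),np.sin(s[2])*np.sin(t),np.cos(t)]),down(s[2],t)
def mom(b): # force part, torque part about axle
    return np.cross(b["position"]-A,b["wrist_force"])@yh, b["ft_torque"]@yh
E
python3 - <<'E'
from h import *
from workcell import *
bias=[]
for d in(50,0,-30,0):
    bot.reach(*rim(np.radians(d),.16));bot.dwell(.1);b=get_obs();bias.append([d,*b["wrist_force"],*b["ft_torque"]])
print(np.round(bias,2).tolist())
bot.servo_line(rim(0)[0],velocity=.12)
print(get_obs()["wrist_force"].round(1));hand.move_gripper(0.015,60)
b=get_obs();print("grip",b["gripper_width"],b["grip_force"],b["wrist_force"].round(1),b["time_s"])
D=[]
for d in list(range(10,61,10))+list(range(50,-31,-10))+list(range(-20,1,10)):
    bot.servo_line(*rim(np.radians(d)),velocity=.05);b=get_obs()
    D.append([d,*mom(b),*b["wrist_force"],*b["ft_torque"]])
    if np.linalg.norm(b["wrist_force"])>50:print("stop",d);break
D=np.array(D);np.save("D.npy",D);np.save("bias.npy",bias);print(D.round(2).tolist());print(b["time_s"],b["gripper_width"],b["grip_force"])
E
```

```text
[[50.0, -0.78, -0.34, 0.17, -0.04, -0.33, -0.01], [0.0, 0.05, -0.56, -1.08, 0.04, -0.02, -0.04], [-30.0, -0.27, 0.18, 0.83, -0.0, 0.22, 0.01], [0.0, 0.69, 0.34, -0.38, -0.06, 0.0, -0.02]]
[-0.2 -0.6  0.3]
grip 0.023161754877301828 59.401971101760864 [-1.7 -3.5  5.9] 20.4333
[[10.0, -0.27, 0.85, -2.87, -3.28, 10.5, -0.62, 0.95, -0.36], [20.0, -0.22, 0.6, -0.67, -4.27, 9.62, -0.61, 0.69, -0.27], [30.0, -0.12, 0.4, 1.72, -5.63, 8.0, -0.59, 0.48, -0.07], [40.0, -0.14, 0.31, 4.06, -4.98, 8.91, -0.32, 0.36, 0.3], [50.0, -0.11, 0.1, 9.21, -5.3, 10.29, -0.56, 0.18, 0.43], [60.0, 0.04, -0.54, 11.73, -7.5, 6.4, -0.51, -0.47, 0.69], [50.0, 0.33, -1.64, 15.73, -5.84, 7.01, -0.52, -1.59, 0.4], [40.0, 0.29, -1.34, 12.14, -5.3, 7.93, -0.51, -1.28, 0.58], [30.0, 0.27, -1.3, 8.67, -5.92, 7.4, -0.67, -1.22, 0.39], [20.0, 0.16, -0.82, 4.71, -6.69, 7.92, -0.88, -0.71, -0.02], [10.0, 0.09, -0.59, 1.96, -5.36, 7.44, -1.04, -0.45, -0.22], [0.0, 0.14, -0.59, 1.33, -6.47, 6.21, -1.04, -0.45, -0.28], [-10.0, -0.04, -0.07, -3.11, -5.95, 8.19, -1.02, 0.07, -0.39], [-20.0, -0.05, 0.35, -5.6, -7.26, 9.12, -1.1, 0.51, -0.73], [-30.0, -0.22, 0.87, -10.65, -9.78, 7.3, -1.45, 1.08, -1.12], [-20.0, -0.2, 0.94, -7.69, -10.55, 6.16, -1.31, 1.14, -0.57], [-10.0, -0.33, 1.03, -8.48, -9.52, 6.68, -1.28, 1.22, 0.04], [0.0, -0.35, 1.43, -7.0, -5.75, 14.97, -0.83, 1.55, 0.6]]
27.05 0.022720260490147557 68.17090630531311
```

Run:
```python
from h import *
D=np.load("D.npy");t=np.radians(D[:,0]);F=D[:,1]/.062;T=D[:,2]+.43*np.sin(t)
sg=np.r_[np.ones(6),-np.ones(9),np.ones(3)]
m=np.ones(18,bool);m[[6,15]]=0
one=np.ones(18)
for L in(.12,.15,.17,.19,.21,.23):
    y=-(T+(.062+L)*F); X=np.c_[np.sin(t),np.cos(t),sg]
    c,res,_,_=np.linalg.lstsq(X[m],y[m],rcond=None);print(L,"G",np.hypot(*c[:2]).round(3),"a0",np.degrees(np.arctan2(c[1],c[0])).round(),"f",c[2].round(3),"rms",np.sqrt(res/16).round(3))
y=-D[:,1]
for X in(np.c_[np.sin(t),np.cos(t),sg],np.c_[np.sin(t),np.cos(t),sg,one]):
    c,res,_,_=np.linalg.lstsq(X[m],y[m],rcond=None);print("F",c.round(3),np.degrees(np.arctan2(c[1],c[0])).round(),np.sqrt(res/16).round(3))
X=np.c_[np.sin(t),np.cos(t),-F,one]
c,res,_,_=np.linalg.lstsq(X[m],(T+.062*F+.107*sg)[m],rcond=None);print("L fit",c.round(3),np.sqrt(res/16))
print(np.c_[D[:,0],F,T,-T/F].round(2).tolist())
```

```text
0.12 G 0.156 a0 -9.0 f -0.178 rms [0.114]
0.15 G 0.049 a0 99.0 f -0.085 rms [0.109]
0.17 G 0.151 a0 140.0 f -0.023 rms [0.108]
0.19 G 0.266 a0 147.0 f 0.039 rms [0.109]
0.21 G 0.384 a0 150.0 f 0.101 rms [0.113]
0.23 G 0.501 a0 151.0 f 0.163 rms [0.119]
F [-0.335  0.149  0.192] 156.0 [0.05]
F [-0.397 -0.081  0.192  0.218] -168.0 [0.044]
L fit [ 0.401  0.046  0.21  -0.227] [0.11068957]
[[10.0, -4.35, 0.93, 0.21], [20.0, -3.5, 0.75, 0.21], [30.0, -1.98, 0.61, 0.31], [40.0, -2.27, 0.59, 0.26], [50.0, -1.73, 0.43, 0.25], [60.0, 0.61, -0.17, 0.27], [50.0, 5.29, -1.31, 0.25], [40.0, 4.72, -1.06, 0.22], [30.0, 4.43, -1.09, 0.25], [20.0, 2.55, -0.67, 0.26], [10.0, 1.38, -0.52, 0.37], [0.0, 2.23, -0.59, 0.26], [-10.0, -0.66, -0.15, -0.22], [-20.0, -0.77, 0.2, 0.26], [-30.0, -3.53, 0.65, 0.18], [-20.0, -3.24, 0.8, 0.25], [-10.0, -5.38, 0.95, 0.18], [0.0, -5.65, 1.43, 0.25]]
```

The force fit is ill-conditioned but hints the heavy side is near the top. A let-go test at -30° will settle it, with the scene camera watching the spokes.

Run:
```python
from h import *
from workcell import *
import cv2
for d in(-10,-20,-30): bot.servo_line(*rim(np.radians(d)),velocity=.06)
fr=[vision.read_camera("scene")["frame"]]
t0=get_obs()["time_s"];hand.move_gripper(.034);print(get_obs()["time_s"]-t0)
for i in range(15): fr.append(vision.read_camera("scene")["frame"]);bot.dwell(.03)
fr=np.array(fr);np.save("fr.npy",fr);b=get_obs();print(b["time_s"],b["gripper_width"],b["grip_force"])
x0,y0=190,162
cr=[cv2.resize(f[y0:y0+62,x0:x0+44],None,fx=3.2,fy=3.2,interpolation=cv2.INTER_CUBIC) for f in fr[[0,1,2,3,4,5,6,8,11,15]]]
M=np.vstack([np.hstack(cr[:5]),np.hstack(cr[5:])]);M=np.clip(M*1.8,0,255).astype(np.uint8)
print(M.shape);cv2.imwrite("pics/creep1.png",M[:,:,::-1])
```

```text
0.26670000000000016
29.675 0.03378056499842829 0.0
(396, 705, 3)
```

View pics/creep1.png

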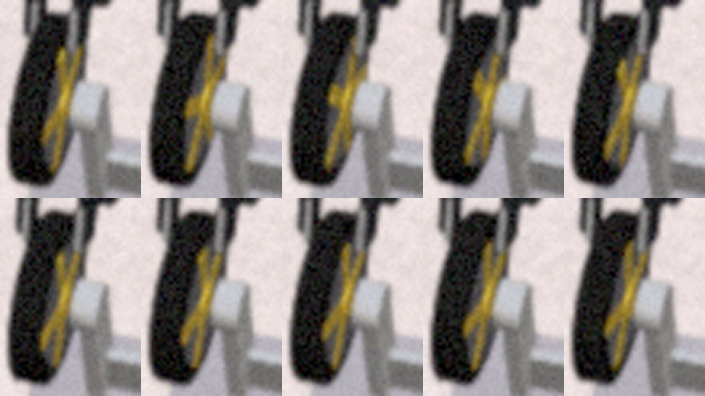

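Run:
```python
from h import *
import cv2
fr=np.load("fr.npy");s0=C["scene"]["frame"]
R=np.linspace(.018,.045,12);psi=np.radians(np.arange(0,360,3))  # psi: rotation about +y from up toward +x
def prof(im,yo):
    g=im.astype(float);Y=cv2.GaussianBlur(g[...,0]/2+g[...,1]/2-g[...,2],(0,0),.6).astype(np.float32)
    o=[]
    for a in psi:
        px=np.array([proj("scene",st(s,(r*np.sin(a),-.15+yo,.125+r*np.cos(a)))) for r in R],np.float32)+off
        o.append(cv2.remap(Y,px[:,:1],px[:,1:],cv2.INTER_LINEAR).mean())
    return np.array(o)
off=np.zeros(2,np.float32);best=[]
for yo in(.004,.008,.012):
  for dx in(-2,-1,0,1):
    for dy in(-2,-1,0,1):
      off=np.array([dx,dy],np.float32)
      best.append((min(abs((prof(f,yo)*np.exp(5j*psi)).mean()) for f in(fr[1],fr[15],s0)),yo,dx,dy))
b=max(best);print(b);off=np.array(b[2:],np.float32)
for n,f in[("s0",s0)]+list(enumerate(fr)):
    c=(prof(f,b[1])*np.exp(5j*psi)).mean();print(n,round(np.degrees(np.angle(c))/5,1),round(abs(c),1),end=" | ")
```

```text
(np.float64(4.4895140808667575), 0.012, 1, 0)
s0 28.3 5.3 | 0 -8.4 4.2 | 1 -32.9 5.6 | 2 28.3 5.2 | 3 16.0 4.2 | 4 4.3 3.7 | 5 -4.2 3.8 | 6 -9.6 4.0 | 7 -12.3 4.2 | 8 -14.5 4.4 | 9 -15.8 4.3 | 10 -16.4 4.3 | 11 -16.9 4.3 | 12 -16.7 4.4 | 13 -16.8 4.4 | 14 -17.1 4.5 | 15 -16.8 4.5 |
```

Tracking the spokes shows a steady creep of -80°, from near the top down to the stick angle, 31–42° short of the bottom. So I'll regrip and turn about -37° more, checking with the camera.

Run:
```python
from h import *
from workcell import *
hand.move_gripper(.05)
for d in(-15,0,15,25): bot.servo_line(*rim(np.radians(d)),velocity=.08)
c1=vision.read_camera("scene")["frame"]
hand.move_gripper(.015,60)
for d in(15,5,-5,-12): bot.servo_line(*rim(np.radians(d)),velocity=.05)
bot.dwell(.3)
c2=vision.read_camera("scene")["frame"];c3=vision.read_camera("top")["frame"];np.save("c2.npy",[c1,c2,c3])
b=get_obs();print(b["time_s"],b["gripper_width"],b["grip_force"],b["wrist_force"])
import cv2
R=np.linspace(.018,.045,12);psi=np.radians(np.arange(0,360,3))
for im in(c1,c2):
    g=im.astype(float);Y=cv2.GaussianBlur(g[...,0]/2+g[...,1]/2-g[...,2],(0,0),.6).astype(np.float32);o=[]
    for a in psi:
        px=np.array([proj("scene",st(s,(r*np.sin(a),-.138,.125+r*np.cos(a)))) for r in R],np.float32)+np.float32([1,0])
        o.append(cv2.remap(Y,px[:,:1],px[:,1:],cv2.INTER_LINEAR).mean())
    c=(np.array(o)*np.exp(5j*psi)).mean();print(np.degrees(np.angle(c))/5,abs(c))
f=lambda im:cv2.resize(im[140:260,170:330],None,fx=4.9,fy=4.9,interpolation=cv2.INTER_CUBIC)
cv2.imwrite("pics/fin.png",f(c2)[:,:,::-1])
```

```text
33.825 0.02281023307442526 61.15549921989441 [-1.73816737 -5.0722515  -1.51820764]
-17.178269275900103 3.5030842030654656
20.208411334834118 4.419743739746736
```

View pics/fin.png

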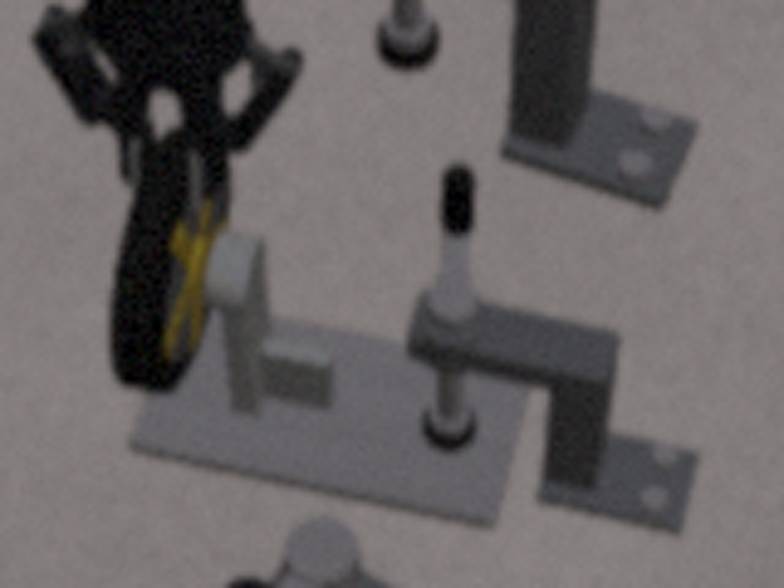

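The final view shows the wheel gripped at its rim, the shoe down on the foot and the stand flat. The spokes moved about -35°, which leaves the heavy side within about 8° of straight down.

```bash
python3 -c "
from workcell import *
print(hand_in())"
```

```text
the job is handed in; nothing more can be done
None
```

The job is handed in at about 34 s of the 67 s limit: the clamp is cranked to about 9.24 rad, and the wheel is still gripped (about 60 N) with its heavy side within an estimated 8° of straight down; the verdict was not shown.

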